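# Shut the bench tool chest: drawers home, then the locking lid

## Robot

A 6-joint arm with a two-finger parallel gripper is mounted at the origin on a cart in front of the work surface, level with it; the furniture and walls round the work are solid. World frame = base frame: x ahead of the robot, y to its left, z up, the work surface at z = 0. Lengths are in mm, angles in rad, forces in N, time in s.
With the tool pointing down it reaches from about 300 to 950 mm from the base axis. Payload 3.1 kg.
Tool frame: the origin (TCP) lies on the mounting face of the last link; the fingertips stand 173 mm ahead of it and the grasp point (between the pads) lies 155 mm ahead of it; x points along the fingers, z is the direction in which the jaws open and shut, and the axes are right-handed (so a half turn about x gives the same grasp; the last joint's range is limited). The gripper opens to 85 mm and grips with 20 to 120 N. Pads are 22 mm wide; open, the fingers measure 114 mm over their backs; the gripper's body (76 mm by 85 mm) begins 54 mm behind the grasp point. The pads swing forward as they close: fully open they stand 13 mm farther back than shut.
Start: joints at [1.06, 0.308, 1.634, -0, 1.2, -0.07], TCP at [266.69, 565.252, 404.672] pointing down, gripper open.
Joint ranges: [-3.06, 3.06], [-0.79, 1.96], [0.05, 2.63], [-1.19, 4.34], [0.05, 2.64], [-2.94, 2.94]. Speed limits (rad/s): [2.79, 2.79, 3.14, 3.14, 3.14, 3.14].

## Interface

Orientations are given as a unit quaternion [x, y, z, w].
In Python, from rig import manip gives the robot as it stands.
- The arm moves only by the shell command python3 -m inch 'ROWS' [FORCE]. ROWS is JSON, one flat list of numbers, 7 for each row, row after row: the turn, a rotation vector about the world's x, y, z in degrees, then the shift along the world's x, y, z in m, then the closure, from 0 (fully open) to 1 (shut). A call has 1 to 5 rows; each row is the pose to reach, as a shift and turn from the pose commanded when the call began; what a row does not reach only later rows make up. A row lasts 1/10 s, in which the tool goes at most 50 mm and 8.59 degrees, less where a joint would pass 70% of its speed; a pose out of reach is approached as far as the arm can. A call with a gripper value outside its range is refused whole. The fingers move at their own pace and stop on an object; FORCE is the grip in N (left out, the last holds). Time passes only in rows, so rows that repeat a pose let the fingers close. It gives the time, the measured TCP pose, the force and the opening at its end, in the units of the state.
- manip.get_obs(): the state, without advancing time (a new reading comes with each control period).
- manip.read_camera(name): name is "side" or "top" or "wrist"; returns a dict with "image" (400x640x3 uint8, blue, green, red), "z_map" (400x640 float32, mm along the optical axis (not along the pixel's ray), 0 where there is no reading), "camera_matrix" (3x3 intrinsics, pixels), "cam_to_world" (4x4, takes a point from camera to world coordinates); the wrist camera has in their place "hand_eye" (4x4, takes a point from camera to tool coordinates, whose origin is the TCP and whose axes are the tool frame's). Camera axes: x right, y up, looking along -z (the intrinsics and any distortion apply to the point x, -y, -z); pixel columns grow to the right and rows downward; lengths in mm; the calibration is good to about 2 mm. A picture is of the moment at which its call begins: read the wrist's pose just before it.
- manip.job_done(): hands the job in, once; it reports no verdict.
The state is a dict: "time_s": time; "qpos": joint angles; "joint_vel": joint speeds; "tau": joint torques, N m; "position": TCP position; "orientation": TCP orientation; "wrist_force": force on the tool from outside, world axes, zero at the start; "moment": the same for the moment, N m; "finger_gap": finger opening in mm.
Only numpy, scipy, OpenCV 4.12 (cv2) and the standard library are available. Lean on these libraries where they do the work, as an engineer would, in place of code of your own. Each camera call takes 0.05 s, during which the arm holds its last target.

## Task

Shut the small wooden tool chest on the bench: push both of its open drawers fully home, flush with the front of the chest, and only then tip its upright lid over from behind and press it down flat, so that its front lip hangs over the drawer fronts and locks them. Do it all by pushing with the fingertips: pick nothing up, don't slam the lid, don't shove the chest along the bench, and leave the tools in its top tray and the things standing round it alone.

Things in the scene. Friction and masses are not known exactly. Their poses are not given: they have to be found in the camera images.
- tool_chest: Low dark-wood tool chest, 250 mm wide, 140 deep, 68 high without its lid, about 4 kg, loose on the bench. Origin on its underside, midway across its width; x from front to back, y to the chest's left seen from the front, z up. Front plane at x = -75 mm, back at +65 mm. In the front two pale drawers side by side: a wide one on the left (+y), a narrow one on the right (-y).
- wide_drawer (a joint): How far the wide drawer (left, +y) stands out of the chest, in m: 0 is home, flush with the front; it slides toward the chest's -x and needs about 1 to 2 N to push. It stays where it is left.
- wide_drawer_face (a point): Centre of the outer face of the wide drawer's front, 27 mm above the bench, at y = +50 mm in the chest; moves with the drawer, axes as the chest's. The face is flat, 132 mm wide, 41 mm high (6 to 47 mm above the bench), with a brass knob in the middle, 13 mm across, 13 mm proud, 23 mm above the bench.
- narrow_drawer (a joint): How far the narrow drawer (right, -y) stands out of the chest, in m: 0 is home, flush with the front; it slides toward the chest's -x and needs about 1 to 2 N to push. It stays where it is left.
- narrow_drawer_face (a point): Centre of the outer face of the narrow drawer's front, 27 mm above the bench, at y = -71 mm in the chest; it moves with the drawer. The face is 90 mm wide and 41 mm high; same kind of brass knob in its middle, axes as the chest's.
- chest_lid (a joint): Opening angle of the lid in rad: 0 shut, flat on the chest; 1.57 upright, more leans back, stop at 1.75. The stiff hinge holds the lid at any angle, so it must be pushed over and down all the way (about 2 to 6 N near its free edge). A dark board 151 mm from hinge to free edge, 250 mm wide, 10 mm thick.
- lid_hinge (a point): Middle of the lid's hinge line, at the chest's back top edge, 68 mm above the bench, level with the lid's inner face. It turns with the lid: y along the hinge, -x from hinge to free edge, z out of the lid's outer face, which lies 10 mm from the hinge line and faces up when shut, to the chest's back when upright.
- lid_front_edge (a point): Middle of the lid's free edge, on its outer face: 78 mm above the bench when shut, about 219 mm upright. Here a lip 8 mm thick reaches 29 mm beyond the lid's inner face; with the lid shut it hangs 3 mm in front of the front plane, over the top 8 mm of the drawer fronts. A drawer that still stands out is in its way and keeps the lid from shutting.
- till_floor (a point): Middle of the floor of the open tray in the top of the chest, 53 mm above the bench; the tray is 234 x 124 mm inside, its rim 68 mm above the bench. Two short steel punches and a pen lie in it.
- punch_a: Octagonal steel punch, 68 mm long, 8 mm thick, lying loose in the top tray of the chest. Origin under its middle.
- punch_b: Octagonal steel punch, 74 mm long, 8 mm thick, lying loose in the top tray of the chest, nearer its back. Origin under its middle.
- pen: Slim faceted pen, 135 mm long, 9 mm thick, lying loose in the top tray of the chest, toward its front. Origin under its middle.
- tea_glass: Handled glass of tea, 75 mm across and 92 mm high, standing to the right of the chest, about 40 mm or more from it. Origin under its middle.
- bead_jar: Tall lidded glass jar of beads, 40 mm across, 64 mm high, standing to the left of the chest, toward its back, about 40 mm or more from it. Origin under its middle.
- dapping_block: Steel cube with round hollows, 45 mm, 0.75 kg, standing to the left of the chest, nearer its front, about 35 mm or more from it. Origin under its middle.
Things that resemble listed ones, but are neither listed nor needed, are in the scene too. What is shaped like the pen but orange is not meant.

How it is judged:
By the outcome, as a careful person would: the job done as asked, in the order asked, and still so for the second after the job is handed in, with the robot touching nothing.
It also fails if it takes over 48 s, if anything falls off the work surface, if the arm or the gripper's body presses on something with over 40 N, if the wrist force passes 120 N, or if a joint passes its speed limit or range.

## Working session

There is one attempt and no reset: what is moved stays moved. The work goes in short steps, Python scripts to look and compute and a shell command to move; the robot and the scene stay as the last step left them, time stands still between calls to the robot, and variables do not carry over. Pictures are saved under pics/ and viewed, and the job is handed in when it is done.

```bash
ls; mkdir -p pics; python3 - <<'E'
from rig import manip
import cv2
o=manip.get_obs();print(o)
for n in("side","top"):
    c=manip.read_camera(n);cv2.imwrite(f"pics/{n}0.png",c["image"]);print(n,c["camera_matrix"],c["cam_to_world"],[k for k in c])
E
```

```text
pics
{'time_s': 0.0, 'qpos': array([ 1.06030983e+00,  3.09046352e-01,  1.63519700e+00, -2.60980577e-07,
        1.19966882e+00, -6.97396057e-02]), 'joint_vel': array([ 1.23656539e-04,  7.15254249e-04, -3.71645325e-05,  4.87147996e-04,
        6.06630157e-04, -2.07267611e-05]), 'tau': array([-7.56605859e-04, -4.15253806e+01, -2.76658916e+01, -3.81232749e-04,
        1.01242171e-02,  1.58598493e-05]), 'position': array([266.47631547, 564.8820844 , 403.41586805]), 'orientation': array([-0.37900053,  0.59792604,  0.37822085,  0.59648306]), 'wrist_force': array([-0.23635113, -0.95940825,  0.79614887]), 'moment': array([-0.04566524, -0.02618525,  0.02607086]), 'finger_gap': 85.4880885432136}
side [[500.59976864   0.         316.78106003]
 [  0.         500.59976864 189.82076218]
 [  0.           0.           1.        ]] [[-9.55251870e-01  1.49576540e-01 -2.55187624e-01  3.61179644e+02]
 [-2.95732904e-01 -5.00430287e-01  8.13702389e-01  9.38419444e+02]
 [-5.99282807e-03  8.52758106e-01  5.22271672e-01  6.62678140e+02]
 [ 0.00000000e+00  0.00000000e+00  0.00000000e+00  1.00000000e+00]] ['image', 'z_map', 'camera_matrix', 'cam_to_world']
top [[419.10396477   0.         318.19372754]
 [  0.         419.10396477 206.27467958]
 [  0.           0.           1.        ]] [[-1.07486811e-02  9.90792525e-01 -1.34961617e-01  4.99174843e+02]
 [-9.99035051e-01 -1.63885908e-02 -4.07477636e-02  2.10864571e+01]
 [-4.25844103e-02  1.34393401e-01  9.90012617e-01  9.94807632e+02]
 [ 0.00000000e+00  0.00000000e+00  0.00000000e+00  1.00000000e+00]] ['image', 'z_map', 'camera_matrix', 'cam_to_world']
```

View pics/side0.png

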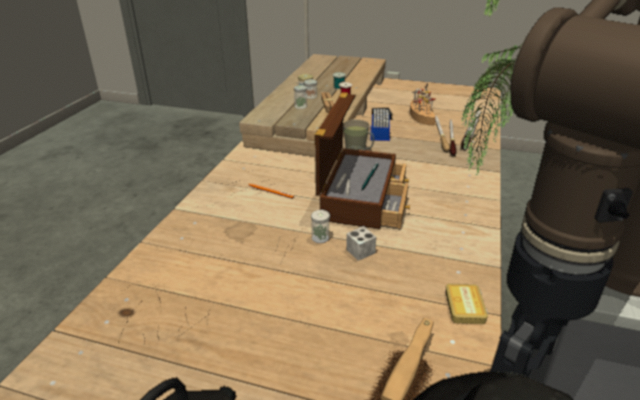

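View pics/top0.png

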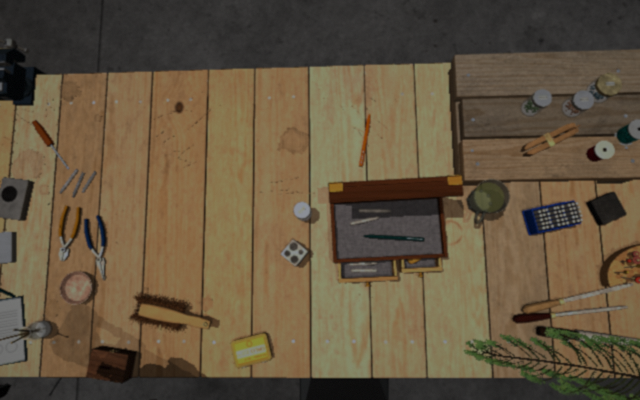

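The top view shows the chest at (390,230) with its front facing the robot (image down). The wide drawer is at (367,270), the narrow one at (422,265) and the lid at (395,188). The tea glass is at (488,198), the jar at (302,211) and the dapping block at (294,252). The orange pencil at (365,140) is not meant.

```bash
cat > h.py <<'E'
from rig import manip
import cv2, numpy as np
from scipy.spatial.transform import Rotation as R
def cloud(c,T=None):
    z=c["z_map"];K=c["camera_matrix"];h,w=z.shape
    u,v=np.meshgrid(np.arange(w),np.arange(h))
    p=np.stack([(u-K[0,2])/K[0,0]*z,-(v-K[1,2])/K[1,1]*z,-z,np.ones_like(z)],-1)
    P=(p@(c["cam_to_world"] if T is None else T).T)[...,:3]; P[z==0]=np.nan
    return P
def wristT(c,o):
    T=np.eye(4);T[:3,:3]=R.from_quat(o["orientation"]).as_matrix();T[:3,3]=o["position"];return T@c["hand_eye"]
def ray(c,u,v,z,T=None):
    K=c["camera_matrix"];T=c["cam_to_world"] if T is None else T
    d=T[:3,:3]@np.array([(u-K[0,2])/K[0,0],-(v-K[1,2])/K[1,1],-1]);o=T[:3,3]
    return o+d*(z-o[2])/d[2]
E
python3 - <<'E'
from h import *
c=manip.read_camera("top");P=cloud(c);np.save("/tmp/top.npy",P);cv2.imwrite("/tmp/top.png",c["image"])
im=cv2.resize(c["image"][160:300,270:530],None,fx=3,fy=3,interpolation=cv2.INTER_CUBIC);cv2.imwrite("pics/topcrop.png",cv2.convertScaleAbs(im,alpha=1.4,beta=20))
for n,(u,v) in dict(block=(294,252),jar=(302,211),wideL=(340,280),wideR=(396,278),narL=(403,270),narR=(440,268),lidL=(335,187),lidR=(458,185),bench=(300,300),rimFL=(333,260),rimFR=(447,257),till=(400,215),glass=(488,198)).items():
    print(n,P[v,u].round(0))
c=manip.read_camera("side")
im=cv2.resize(c["image"][80:270,240:450],None,fx=3,fy=3,interpolation=cv2.INTER_CUBIC);cv2.imwrite("pics/sidecrop.png",im)
P=cloud(c);np.save("/tmp/side.npy",P)
E
```

```text
block [525. 116.  46.]
jar [616.  96.  64.]
wideL [462.  13.  45.]
wideR [ 465. -111.   46.]
narL [ 483. -127.   45.]
narR [ 486. -209.   45.]
lidL [641.  21. 219.]
lidR [ 640. -207.  219.]
bench [415. 107.  -2.]
rimFL [506.  28.  63.]
rimFR [ 511. -236.    3.]
till [ 605. -124.   49.]
glass [ 637. -314.   70.]
```

View pics/topcrop.png

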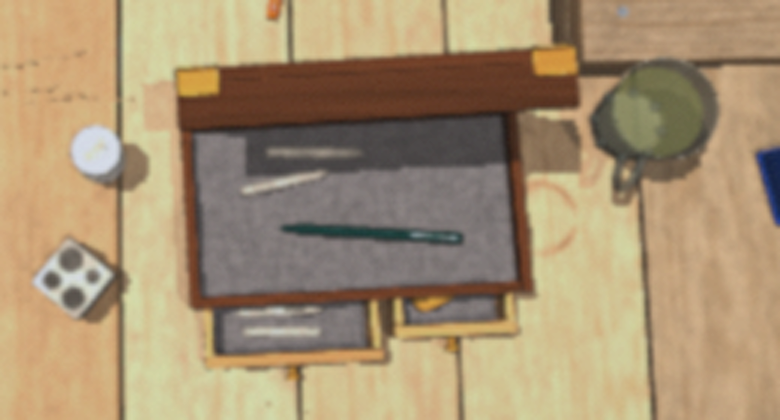

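View pics/sidecrop.png

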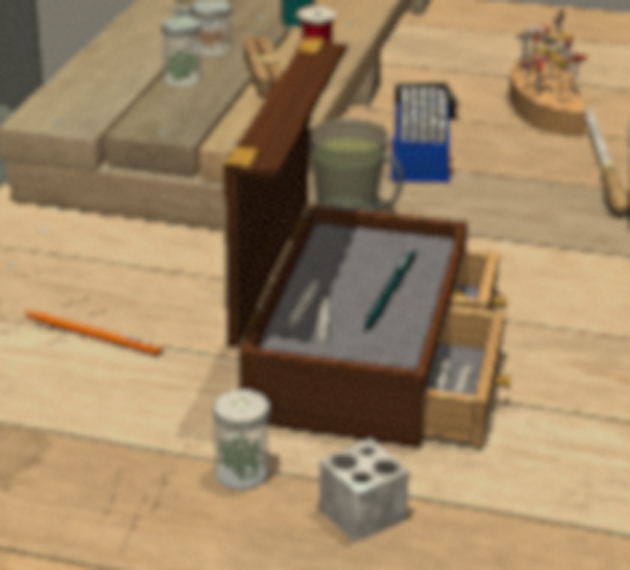

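```bash
python3 - <<'E'
from h import *
c=manip.read_camera("top")
pts=dict(wL=(212,365,47),wR=(384,358,47),nL=(400,337,47),nR=(516,330,47),rL=(193,307,68),rR=(532,290,68),lidFL=(179,130,219),lidFR=(579,106,219),lidBL=(176,70,219),lidBR=(576,46,219),kW=(292,376,23),kN=(452,348,23))
for n,(u,v,z) in pts.items(): print(n,ray(c,270+u/3,160+v/3,z).round(1))
P=cloud(c)
# occupancy of points in z-bands
m=(P[...,2]>40)&(P[...,2]<52)&(P[...,0]<520)&(P[...,0]>400)&(P[...,1]<40)&(P[...,1]>-260)
for u in range(338,446,6):
    r=np.where(m[:,u])[0]
    if len(r): print(u,r.max(),P[r.max(),u].round(1))
S=cloud(manip.read_camera("side"))
for lo,hi in((60,72),(210,225)):
    q=S[(S[...,2]>lo)&(S[...,2]<hi)&(S[...,0]>480)&(S[...,0]<720)&(S[...,1]<50)&(S[...,1]>-260)]
    print(lo,len(q),q.min(0).round(0),q.max(0).round(0))
E
```

```text
wL [458.3  11.9  47. ]
wR [ 462.2 -115.    47. ]
nL [ 477.4 -127.3   47. ]
nR [ 481.7 -212.3   47. ]
rL [501.   25.2  68. ]
rR [ 510.6 -220.    68. ]
lidFL [610.1  31.5 219. ]
lidFR [ 620.9 -215.1  219. ]
lidBL [648.2  32.8 219. ]
lidBR [ 658.6 -215.4  219. ]
kW [448.5 -48.7  23. ]
kN [ 468.3 -169.7   23. ]
338 269 [486.2  17.3  43.5]
344 282 [457.6   4.5  48.9]
350 282 [457.2  -8.9  43.4]
356 281 [459.4 -22.2  45.8]
362 281 [459.3 -35.5  47. ]
368 281 [459.1 -48.9  44.4]
374 280 [461.1 -62.4  42.9]
380 280 [461.1 -75.4  45.5]
386 280 [461.  -88.6  46.4]
392 280 [ 461.  -101.5   48.7]
398 255 [ 515.7 -116.4   50.3]
404 272 [ 478.2 -128.7   47.5]
410 272 [ 478.  -142.4   44.5]
416 271 [ 480.1 -155.2   47.2]
422 271 [ 479.9 -168.9   44.3]
428 271 [ 479.7 -182.6   42.2]
434 270 [ 481.9 -194.9   46.4]
440 270 [ 481.7 -208.    46.5]
60 975 [ 501. -221.   60.] [651.  37.  72.]
210 853 [ 611. -216.  210.] [662.  38. 221.]
```

```bash
python3 - <<'E'
from h import *
o=manip.get_obs();M=R.from_quat(o["orientation"]).as_matrix();print(M.round(3),np.degrees(np.arctan2(M[1,2],M[0,2])),o["position"],o["time_s"])
E
```

```text
[[-0.    -0.904  0.427]
 [-0.001  0.427  0.904]
 [-1.     0.    -0.001]] 64.74061072447032 [266.6534426  565.11036435 404.20888803] 0.3
```

```bash
python3 -m inch '[0,0,0,0.03,-0.04,0,1, 0,0,0,0.06,-0.09,0,1, 0,0,0,0.08,-0.14,0,1, 0,0,0,0.09,-0.19,0,1, 0,0,0,0.10,-0.24,0,1]' 20
```

```text
time_s: 0.8
position: [364.3, 337.0, 404.7]
orientation: [-0.379, 0.597, 0.379, 0.597]
wrist_force: [0.5, -0.6, 0.1]
finger_gap: 12.4
```

```bash
python3 -m inch '[0,0,7,0.01,-0.05,0,1, 0,0,14,0.02,-0.1,0,1, 0,0,21,0.03,-0.15,0,1, 0,0,27.6,0.04,-0.2,0,1, 0,0,27.6,0.048,-0.25,0,1]'
python3 -m inch '[0,0,0,0,-0.05,-0.02,1, 0,0,0,0,-0.09,-0.06,1, 0,0,0,0,-0.124,-0.1,1, 0,0,0,0,-0.124,-0.14,1, 0,0,0,0,-0.124,-0.14,1]'
python3 - <<'E'
from h import *
o=manip.get_obs();print(o)
c=manip.read_camera("top");s=manip.read_camera("side");w=manip.read_camera("wrist")
cv2.imwrite("pics/a.png",np.hstack([cv2.resize(c["image"][150:330,270:530],(400,277)),cv2.resize(s["image"][80:300,240:540],(400,277))]));cv2.imwrite("pics/aw.png",w["image"])
E
```

```text
time_s: 1.3
position: [409.8, 99.8, 405.1]
orientation: [0.511, -0.488, -0.51, -0.489]
wrist_force: [0.9, 0.4, -0.6]
finger_gap: 0.2
time_s: 1.8
position: [405.8, -23.3, 258.6]
orientation: [-0.505, 0.494, 0.514, 0.487]
wrist_force: [-1.1, 0.4, -0.2]
finger_gap: 0.1
{'time_s': 1.8, 'qpos': array([-1.64554821e-01,  1.07874168e-01,  2.22777492e+00, -2.18134466e-04,
        8.21836325e-01, -1.77285679e+00]), 'joint_vel': array([ 0.04003197, -0.09600738, -0.06060522,  0.01380736,  0.08073993,
        0.01453191]), 'tau': array([ -0.93831003, -25.22289991, -23.44085634,  -0.09125954,
        -0.87502979,  -0.07758484]), 'position': array([405.76789739, -23.30797888, 258.64644796]), 'orientation': array([-0.50470953,  0.49371115,  0.51390767,  0.48725404]), 'wrist_force': array([-1.11506188,  0.44373086, -0.19916269]), 'moment': array([-0.01493432,  0.05125876, -0.02350906]), 'finger_gap': 0.0635299986381007}
```

View pics/a.png

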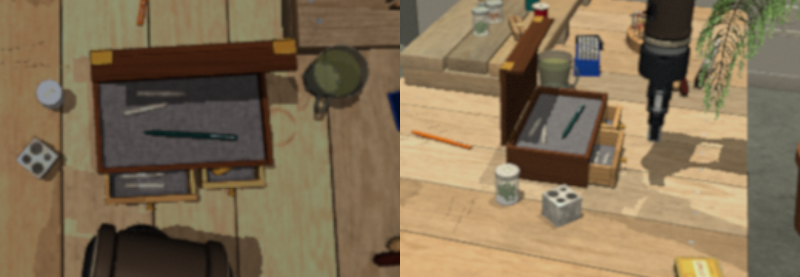

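View pics/aw.png

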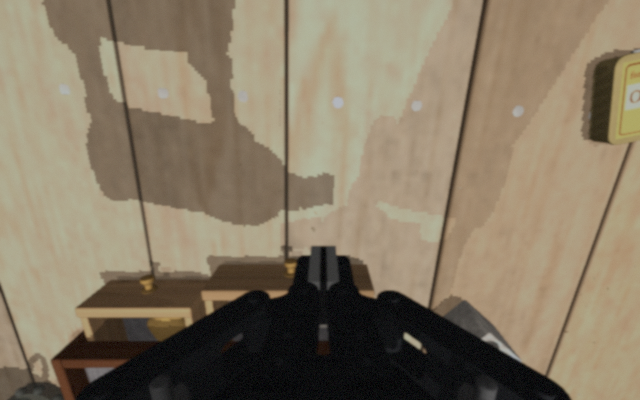

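```bash
python3 -m inch '[0,0,0,0,0,0,1, 0,0,0,0,0,0,1]'
```

```text
time_s: 2.15
position: [411.2, -22.0, 267.2]
orientation: [0.512, -0.488, -0.509, -0.49]
wrist_force: [0.2, 0.2, 0.5]
finger_gap: -0.0
```

```bash
python3 -m inch '[0,0,0,0,-0.027,-0.025,1, 0,0,0,0,-0.027,-0.05,1, 0,0,0,0.01,-0.027,-0.058,1, 0,0,0,0.015,-0.027,-0.058,1,0,0,0,0.02,-0.027,-0.058,1]'
python3 - <<'E'
from h import *
o=manip.get_obs();M=R.from_quat(o["orientation"]).as_matrix();print(M.round(3),np.degrees(np.arctan2(M[1,2],M[0,2])))
s=manip.read_camera("side")
cv2.imwrite("pics/b.png",cv2.resize(s["image"][100:260,330:530],None,fx=4,fy=4,interpolation=cv2.INTER_CUBIC)[:600])
E
```

```text
time_s: 2.65
position: [431.0, -49.3, 208.0]
orientation: [0.511, -0.489, -0.509, -0.49]
wrist_force: [0.5, -0.1, 0.3]
finger_gap: 0.0
[[ 0.003 -0.999 -0.042]
 [-0.001 -0.042  0.999]
 [-1.    -0.003 -0.001]] 92.39772085919078
```

View pics/b.png

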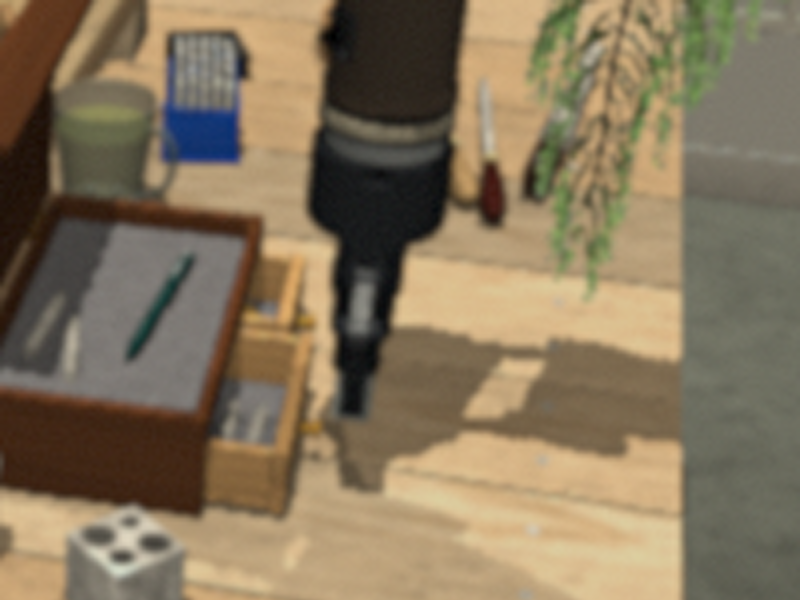

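The fingertip stands in front of the wide drawer, just above its knob (crop 350,415). I'll push it in along the chest's x axis.

```bash
python3 -m inch '[0,0,0,0.008,0,0,1, 0,0,0,0.014,0,0,1, 0,0,0,0.019,0.001,0,1, 0,0,0,0.024,0.001,0,1, 0,0,0,0.029,0.001,0,1]'
python3 -m inch '[0,0,0,0.005,0,0,1, 0,0,0,0.010,0,0,1, 0,0,0,0.015,0.001,0,1, 0,0,0,0.020,0.001,0,1, 0,0,0,0.025,0.001,0,1]'
```

```text
time_s: 3.2
position: [458.9, -48.4, 206.6]
orientation: [-0.51, 0.49, 0.511, 0.489]
wrist_force: [-1.3, -0.5, 0.5]
finger_gap: 0.0
time_s: 3.7
position: [484.1, -47.4, 206.5]
orientation: [-0.51, 0.49, 0.51, 0.49]
wrist_force: [0.2, 0.5, -0.1]
finger_gap: -0.3
```

```bash
python3 -m inch '[0,0,0,0.001,0,0,1, 0,0,0,0.002,0,0,1, 0,0,0,0.003,0,0,1, 0,0,0,0.004,0,0,1]'
python3 - <<'E'
from h import *
c=manip.read_camera("top");s=manip.read_camera("side")
cv2.imwrite("pics/c.png",cv2.resize(s["image"][100:260,330:530],None,fx=4,fy=4,interpolation=cv2.INTER_CUBIC)[:600])
E
python3 -m inch '[0,0,0,0.001,0,0,1, 0,0,0,0.002,0,0,1]'
```

```text
time_s: 4.1
position: [487.7, -47.5, 206.7]
orientation: [-0.51, 0.49, 0.51, 0.49]
wrist_force: [-1.4, -0.6, 0.7]
finger_gap: 0.0
time_s: 4.4
position: [489.8, -47.5, 206.7]
orientation: [-0.51, 0.49, 0.51, 0.49]
wrist_force: [-1.5, 0.2, 0.8]
finger_gap: -0.3
```

View pics/c.png

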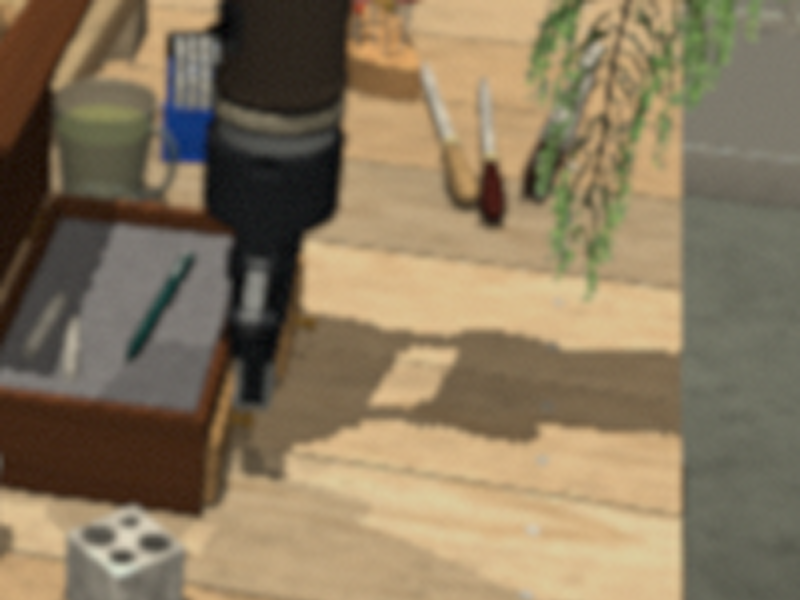

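The drawer is almost in: about 5 mm still shows at (215,440). The chest hasn't moved. I'll creep on until the force rises.

```bash
python3 -m inch '[0,0,0,0.001,0,0,1, 0,0,0,0.001,0,0,1]'
python3 -m inch '[0,0,0,0.001,0,0,1, 0,0,0,0.001,0,0,1]'
python3 -m inch '[0,0,0,0.001,0,0,1, 0,0,0,0.001,0,0,1]'
```

```text
time_s: 4.6
position: [491.0, -47.5, 206.7]
orientation: [0.51, -0.49, -0.51, -0.49]
wrist_force: [-0.5, 1.0, 0.2]
finger_gap: 0.0
time_s: 4.8
position: [491.9, -47.5, 206.7]
orientation: [0.51, -0.49, -0.51, -0.49]
wrist_force: [-0.9, 1.3, 0.3]
finger_gap: 0.1
time_s: 5.0
position: [492.9, -47.5, 206.7]
orientation: [0.51, -0.49, -0.51, -0.49]
wrist_force: [-1.5, 0.4, 0.5]
finger_gap: -0.2
```

```bash
python3 -m inch '[0,0,0,0.001,0,0,1, 0,0,0,0.001,0,0,1]'
python3 -m inch '[0,0,0,0.001,0,0,1, 0,0,0,0.001,0,0,1]'
python3 - <<'E'
from h import *
o=manip.get_obs();print(o["wrist_force"])
c=manip.read_camera("top");s=manip.read_camera("side")
cv2.imwrite("pics/d.png",cv2.resize(s["image"][150:260,330:430],None,fx=5,fy=5,interpolation=cv2.INTER_CUBIC))
E
```

```text
time_s: 5.2
position: [493.9, -47.5, 206.7]
orientation: [0.51, -0.49, -0.51, -0.49]
wrist_force: [-0.5, 1.2, -0.1]
finger_gap: -0.1
time_s: 5.4
position: [494.4, -47.5, 206.6]
orientation: [-0.51, 0.49, 0.511, 0.489]
wrist_force: [-3.6, -0.4, 2.8]
finger_gap: 0.1
[-3.55312525 -0.4249917   2.81551259]
```

View pics/d.png

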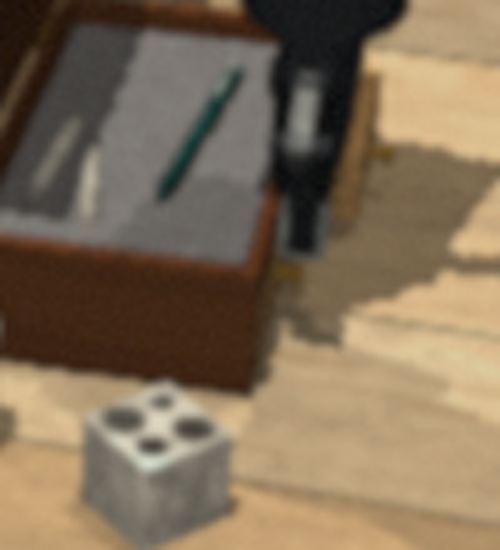

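```bash
python3 -m inch '[0,0,0,0.0005,0,0,1, 0,0,0,0.0005,0,0,1]'
```

```text
time_s: 5.7
position: [494.5, -47.5, 206.5]
orientation: [-0.509, 0.49, 0.511, 0.489]
wrist_force: [-5.4, -1.1, 5.3]
finger_gap: 0.1
```

```bash
python3 -m inch '[0,0,0,-0.015,0,0,1, 0,0,0,-0.04,-0.01,0,1, 0,0,0,-0.05,-0.05,0,1, 0,0,0,-0.05,-0.09,0,1, 0,0,0,-0.05,-0.122,0.0,1]'
python3 -m inch '[0,0,0,0,0,0,1, 0,0,0,0.008,0,0,1, 0,0,0,0.016,0,0,1, 0,0,0,0.022,0,0,1, 0,0,0,0.027,0,0,1]'
python3 - <<'E'
from h import *
s=manip.read_camera("side")
cv2.imwrite("pics/e.png",cv2.resize(s["image"][110:250,330:480],None,fx=4,fy=4,interpolation=cv2.INTER_CUBIC))
E
```

```text
time_s: 6.2
position: [446.0, -171.5, 207.3]
orientation: [0.512, -0.489, -0.508, -0.49]
wrist_force: [0.3, 0.2, 0.7]
finger_gap: -0.2
time_s: 6.7
position: [473.1, -168.5, 206.6]
orientation: [-0.51, 0.489, 0.511, 0.489]
wrist_force: [-0.4, 0.8, 1.4]
finger_gap: 0.0
```

View pics/e.png

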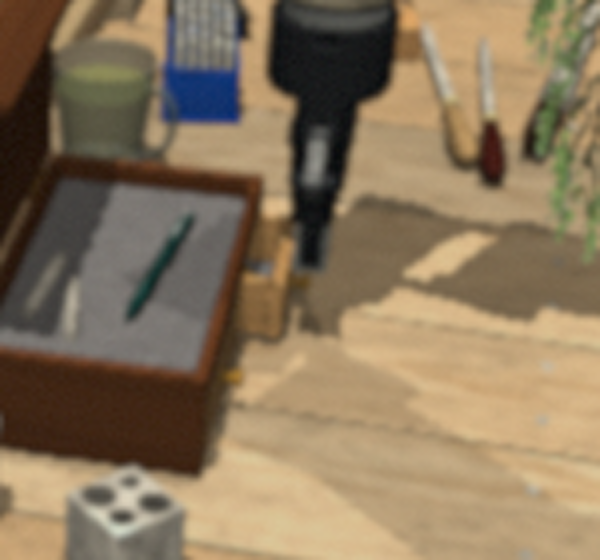

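The wide drawer is flush. The finger stands at the narrow drawer's face, above its knob (310,260).

```bash
python3 -m inch '[0,0,0,0.005,0,0,1, 0,0,0,0.010,0,0,1, 0,0,0,0.015,0.001,0,1, 0,0,0,0.019,0.001,0,1, 0,0,0,0.021,0.001,0,1]'
python3 -m inch '[0,0,0,0.001,0,0,1, 0,0,0,0.002,0,0,1, 0,0,0,0.002,0,0,1]'
python3 -m inch '[0,0,0,0.001,0,0,1, 0,0,0,0.001,0,0,1]'
python3 -m inch '[0,0,0,0.001,0,0,1, 0,0,0,0.001,0,0,1]'
```

```text
time_s: 7.25
position: [493.7, -168.4, 206.6]
orientation: [-0.51, 0.49, 0.51, 0.49]
wrist_force: [-0.9, 1.9, 0.5]
finger_gap: -0.0
time_s: 7.55
position: [495.3, -168.6, 206.7]
orientation: [0.51, -0.49, -0.51, -0.49]
wrist_force: [-0.4, 0.1, -0.5]
finger_gap: 0.2
time_s: 7.75
position: [496.3, -168.6, 206.7]
orientation: [0.51, -0.49, -0.51, -0.49]
wrist_force: [-0.5, 0.1, -0.3]
finger_gap: -0.2
time_s: 7.95
position: [497.4, -168.6, 206.7]
orientation: [0.51, -0.49, -0.51, -0.49]
wrist_force: [-1.2, -0.3, -0.5]
finger_gap: 0.0
```

```bash
python3 -m inch '[0,0,0,0.001,0,0,1, 0,0,0,0.001,0,0,1]'
python3 -m inch '[0,0,0,0.001,0,0,1, 0,0,0,0.001,0,0,1]'
```

```text
time_s: 8.15
position: [498.4, -168.6, 206.7]
orientation: [0.51, -0.49, -0.51, -0.49]
wrist_force: [-0.8, 0.6, 0.5]
finger_gap: -0.2
time_s: 8.35
position: [499.2, -168.5, 206.7]
orientation: [-0.51, 0.49, 0.51, 0.489]
wrist_force: [-2.8, -0.7, 2.3]
finger_gap: 0.2
```

```bash
python3 -m inch '[0,0,0,0.001,0,0,1, 0,0,0,0.001,0,0,1]'
python3 -m inch '[0,0,0,-0.015,0,0,1, 0,0,0,-0.045,0,0,1, 0,0,0,-0.06,0,0.04,1, 0,0,0,-0.06,0.02,0.09,1, 0,0,0,-0.06,0.04,0.14,1]'
python3 - <<'E'
from h import *
c=manip.read_camera("top");s=manip.read_camera("side")
cv2.imwrite("pics/f.png",np.hstack([cv2.resize(c["image"][150:330,270:530],(400,277)),cv2.resize(s["image"][80:300,240:540],(400,277))]))
E
```

```text
time_s: 8.55
position: [499.5, -168.6, 206.6]
orientation: [-0.509, 0.49, 0.511, 0.489]
wrist_force: [-4.4, 0.0, 3.8]
finger_gap: 0.1
time_s: 9.05
position: [439.9, -131.3, 340.7]
orientation: [0.51, -0.49, -0.509, -0.49]
wrist_force: [1.1, 0.2, 0.7]
finger_gap: -0.0
```

View pics/f.png

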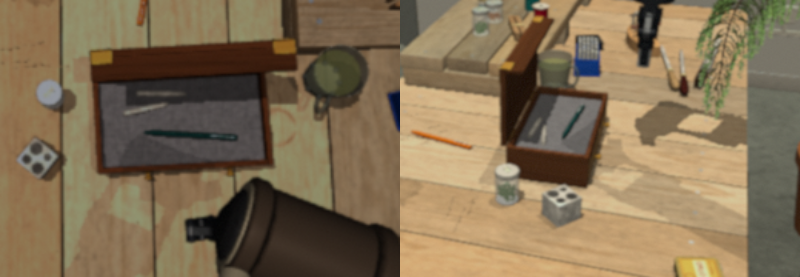

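Both drawers are flush, with only the knobs showing at (150,177) and (231,173). Next I go up and over the lid.

```bash
python3 -m inch '[0,0,0,0,0.01,0.04,1, 0,0,0,0.0,0.02,0.08,1, 0,0,0,0.02,0.03,0.12,1, 0,0,0,0.06,0.04,0.13,1, 0,0,0,0.10,0.04,0.13,1]'
python3 -m inch '[0,0,0,0.04,0,0,1, 0,0,0,0.08,0,0,1, 0,0,0,0.12,0,0,1, 0,0,0,0.15,0,0,1, 0,0,0,0.15,0,0,1]'
python3 - <<'E'
from h import *
o=manip.get_obs();print(o["position"])
c=manip.read_camera("top");s=manip.read_camera("side")
cv2.imwrite("pics/g.png",np.hstack([cv2.resize(c["image"][150:330,270:530],(400,277)),cv2.resize(s["image"][40:260,240:540],(400,277))]))
E
```

```text
time_s: 9.65
position: [542.3, -90.6, 473.3]
orientation: [0.513, -0.488, -0.508, -0.491]
wrist_force: [0.0, -0.2, 1.0]
finger_gap: -0.6
time_s: 10.15
position: [693.5, -91.4, 467.1]
orientation: [0.511, -0.489, -0.51, -0.49]
wrist_force: [-0.3, 0.3, -0.4]
finger_gap: 0.1
[693.49387326 -91.35932206 467.14140169]
```

View pics/g.png

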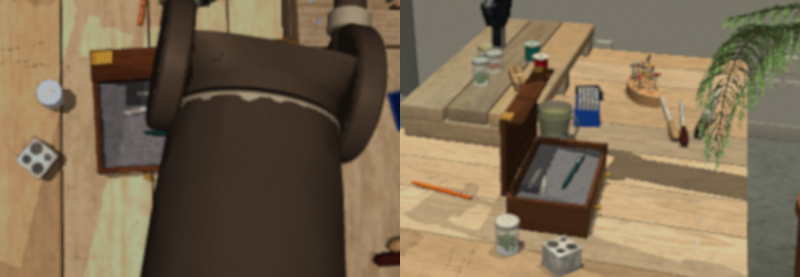

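```bash
python3 -m inch '[0,0,0,0.003,0,-0.03,1, 0,0,0,0.003,0,-0.06,1, 0,0,0,0.003,0,-0.085,1, 0,0,0,0.003,0,-0.097,1, 0,0,0,0.003,0,-0.097,1]'
python3 - <<'E'
from h import *
o=manip.get_obs();print(o["position"])
s=manip.read_camera("side")
cv2.imwrite("pics/i.png",cv2.resize(s["image"][60:220,280:440],None,fx=3.75,fy=3.75,interpolation=cv2.INTER_CUBIC)[:600])
E
```

```text
time_s: 10.75
position: [691.8, -91.3, 370.2]
orientation: [-0.509, 0.491, 0.511, 0.489]
wrist_force: [-1.0, -0.1, -0.5]
finger_gap: 0.1
[691.81603045 -91.33340014 370.20055005]
```

View pics/i.png

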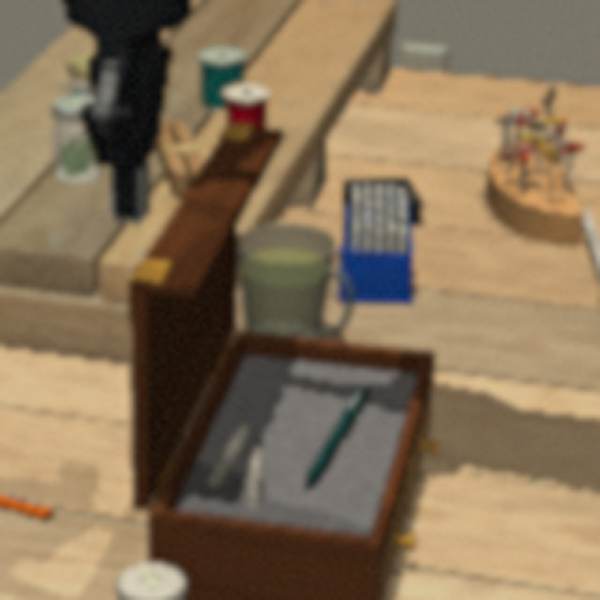

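```bash
python3 -m inch '[0,0,0,-0.008,0,0,1, 0,0,0,-0.015,0,0,1, 0,0,0,-0.02,-0.001,0,1, 0,0,0,-0.025,-0.001,0,1, 0,0,0,-0.025,-0.001,0,1]'
python3 -m inch '[0,0,0,-0.003,0,0,1, 0,0,0,-0.006,0,0,1, 0,0,0,-0.009,0,0,1]'
```

```text
time_s: 11.3
position: [667.8, -92.5, 373.3]
orientation: [0.51, -0.49, -0.51, -0.49]
wrist_force: [-0.2, 0.7, -0.6]
finger_gap: -0.2
time_s: 11.6
position: [660.0, -92.6, 373.5]
orientation: [0.511, -0.489, -0.509, -0.49]
wrist_force: [3.0, -0.5, 3.2]
finger_gap: 0.1
```

```bash
python3 -m inch '[0,0,0,-0.006,0,-0.001,1, 0,0,0,-0.012,0,-0.002,1, 0,0,0,-0.018,0,-0.0025,1, 0,0,0,-0.0235,-0.001,-0.0035,1, 0,0,0,-0.029,-0.001,-0.0045,1]'
```

```text
time_s: 12.1
position: [629.6, -93.3, 367.9]
orientation: [-0.51, 0.49, 0.51, 0.49]
wrist_force: [2.6, -0.3, 3.7]
finger_gap: -0.2
```

```bash
python3 -m inch '[0,0,0,-0.005,0,-0.001,1, 0,0,0,-0.011,0,-0.002,1, 0,0,0,-0.018,0,-0.004,1, 0,0,0,-0.0245,-0.001,-0.0065,1, 0,0,0,-0.031,-0.001,-0.009,1]'
python3 - <<'E'
from h import *
s=manip.read_camera("side")
cv2.imwrite("pics/j.png",cv2.resize(s["image"][60:220,280:440],None,fx=3.75,fy=3.75,interpolation=cv2.INTER_CUBIC)[:600])
E
```

```text
time_s: 12.6
position: [598.5, -94.3, 358.1]
orientation: [-0.51, 0.49, 0.511, 0.49]
wrist_force: [2.9, -0.9, -0.1]
finger_gap: 0.1
```

View pics/j.png

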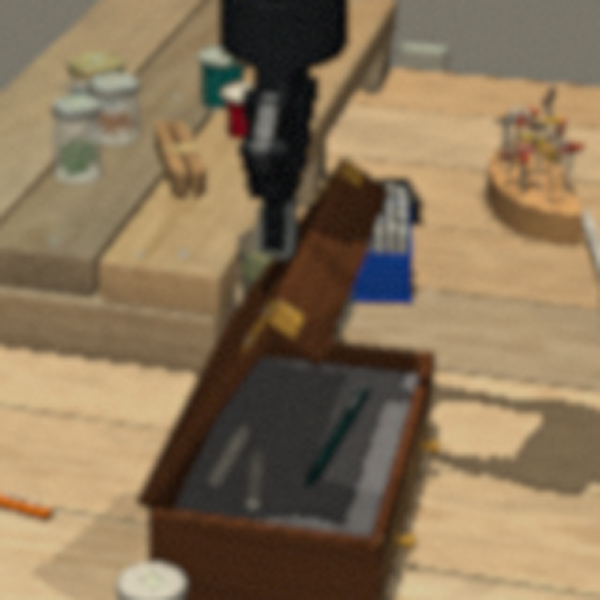

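```bash
python3 -m inch '[0,0,0,-0.005,0,-0.003,1, 0,0,0,-0.011,0,-0.006,1, 0,0,0,-0.017,-0.001,-0.0095,1, 0,0,0,-0.023,-0.001,-0.0135,1, 0,0,0,-0.0285,-0.001,-0.018,1]'
python3 -m inch '[0,0,0,-0.004,0,-0.004,1, 0,0,0,-0.0085,0,-0.008,1, 0,0,0,-0.0125,-0.0,-0.012,1, 0,0,0,-0.016,-0.001,-0.0165,1, 0,0,0,-0.02,-0.001,-0.021,1]'
```

```text
time_s: 13.15
position: [570.2, -95.4, 340.7]
orientation: [-0.51, 0.49, 0.51, 0.49]
wrist_force: [1.8, -0.7, -0.4]
finger_gap: 0.1
time_s: 13.65
position: [550.4, -96.3, 319.6]
orientation: [-0.51, 0.49, 0.51, 0.49]
wrist_force: [1.7, 0.7, 1.6]
finger_gap: 0.1
```

```bash
python3 -m inch '[0,0,0,-0.003,0,-0.005,1, 0,0,0,-0.006,0,-0.0095,1, 0,0,0,-0.009,0,-0.0145,1, 0,0,0,-0.0115,-0.001,-0.0195,1, 0,0,0,-0.0145,-0.001,-0.0245,1]'
python3 -m inch '[0,0,0,-0.002,0,-0.005,1, 0,0,0,-0.004,0,-0.010,1, 0,0,0,-0.006,0,-0.0155,1, 0,0,0,-0.0075,0,-0.0205,1]'
python3 - <<'E'
from h import *
s=manip.read_camera("side")
cv2.imwrite("pics/k.png",cv2.resize(s["image"][60:220,280:440],None,fx=3.75,fy=3.75,interpolation=cv2.INTER_CUBIC)[:600])
E
```

```text
time_s: 14.15
position: [536.1, -97.3, 295.0]
orientation: [-0.51, 0.49, 0.51, 0.49]
wrist_force: [0.5, -0.5, 1.5]
finger_gap: -0.1
time_s: 14.55
position: [528.8, -97.4, 274.6]
orientation: [0.51, -0.49, -0.51, -0.49]
wrist_force: [1.0, -0.1, 1.0]
finger_gap: -0.1
```

View pics/k.png

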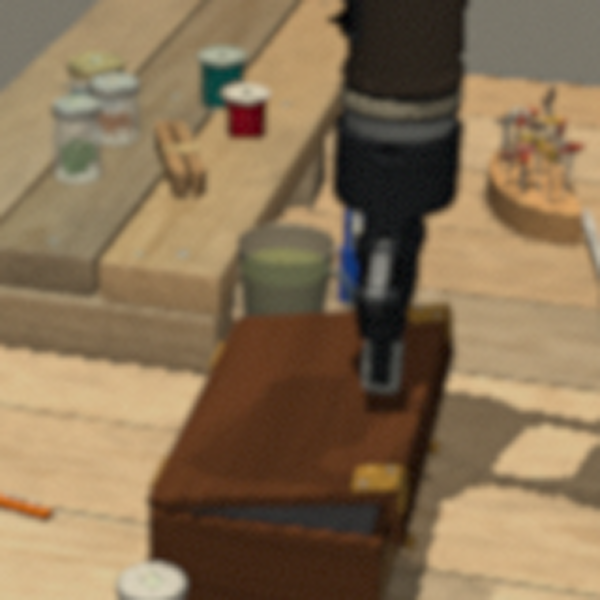

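```bash
python3 -m inch '[0,0,0,-0.001,0,-0.004,1, 0,0,0,-0.002,0,-0.008,1, 0,0,0,-0.0025,0,-0.011,1, 0,0,0,-0.003,0,-0.014,1, 0,0,0,-0.003,0,-0.016,1]'
python3 -m inch '[0,0,0,0,0,-0.0015,1, 0,0,0,0,0,-0.003,1, 0,0,0,0,0,-0.0045,1]'
python3 -m inch '[0,0,0,0,0,-0.001,1, 0,0,0,0,0,-0.002,1]'
```

```text
time_s: 15.1
position: [525.5, -97.4, 258.6]
orientation: [-0.51, 0.49, 0.51, 0.489]
wrist_force: [-0.4, -1.0, 0.7]
finger_gap: 0.1
time_s: 15.4
position: [525.7, -97.3, 254.4]
orientation: [-0.51, 0.49, 0.51, 0.49]
wrist_force: [-1.1, 0.1, 2.1]
finger_gap: 0.2
time_s: 15.6
position: [525.8, -97.3, 252.4]
orientation: [-0.51, 0.49, 0.51, 0.49]
wrist_force: [-1.4, 0.8, 1.8]
finger_gap: -0.2
```

```bash
python3 -m inch '[0,0,0,0,0,-0.001,1, 0,0,0,0,0,-0.001,1]'
python3 -m inch '[0,0,0,0,0,-0.001,1, 0,0,0,0,0,-0.001,1]'
```

```text
time_s: 15.8
position: [525.9, -97.4, 251.4]
orientation: [0.51, -0.49, -0.51, -0.49]
wrist_force: [0.2, 0.1, 1.6]
finger_gap: 0.5
time_s: 16.0
position: [526.0, -97.4, 250.8]
orientation: [0.51, -0.49, -0.51, -0.49]
wrist_force: [-1.5, 1.2, 2.3]
finger_gap: -0.1
```

```bash
python3 -m inch '[0,0,0,0,0,-0.001,1, 0,0,0,0,0,-0.001,1]'
python3 -m inch '[0,0,0,0,0,-0.001,1, 0,0,0,0,0,-0.001,1]'
```

```text
time_s: 16.2
position: [526.1, -97.4, 250.7]
orientation: [0.51, -0.49, -0.51, -0.49]
wrist_force: [-3.5, 1.3, 7.3]
finger_gap: -0.1
time_s: 16.4
position: [526.2, -97.4, 250.6]
orientation: [-0.51, 0.49, 0.51, 0.49]
wrist_force: [-5.7, 0.4, 14.2]
finger_gap: -0.3
```

The force has risen to 14 N with the tip at 78 mm, so the lid is seated. Now I lift off and look.

```bash
python3 -m inch '[0,0,0,0,0,0.004,1, 0,0,0,0,0,0.03,1, 0,0,0,-0.02,0,0.07,1, 0,0,0,-0.06,0.03,0.11,1, 0,0,0,-0.09,0.07,0.14,1]'
python3 -m inch '[0,0,0,-0.03,0.05,0.02,1, 0,0,0,-0.04,0.10,0.04,1, 0,0,0,-0.05,0.15,0.05,1, 0,0,0,-0.06,0.20,0.05,1, 0,0,0,-0.06,0.25,0.05,1]'
python3 - <<'E'
from h import *
c=manip.read_camera("top");s=manip.read_camera("side")
cv2.imwrite("pics/l.png",np.hstack([cv2.resize(c["image"][150:330,270:530],(400,277),interpolation=cv2.INTER_CUBIC),cv2.resize(s["image"][100:260,240:470],(400,277),interpolation=cv2.INTER_CUBIC)]))
P=cloud(c)
m=(P[...,0]>440)&(P[...,0]<680)&(P[...,1]<50)&(P[...,1]>-240)&(P[...,2]>65)&(P[...,2]<95)
q=P[m];A=np.c_[q[:,:2]-[570,-95],np.ones(len(q))];print(len(q),np.linalg.lstsq(A,q[:,2],rcond=None)[0],np.nanmin(q,0),np.nanmax(q,0))
for n,(u,v) in dict(block=(294,252),jar=(302,211),glass=(488,198)).items(): print(n,P[v-2:v+3,u-2:u+3].reshape(-1,3).mean(0).round(0))
E
```

```text
time_s: 16.9
position: [447.2, -42.0, 378.2]
orientation: [0.51, -0.49, -0.509, -0.491]
wrist_force: [1.1, 1.0, 0.7]
finger_gap: -0.3
time_s: 17.4
position: [387.6, 192.1, 427.5]
orientation: [0.511, -0.489, -0.51, -0.491]
wrist_force: [2.5, 0.4, 0.4]
finger_gap: -0.1
7995 [-3.84415021e-03 -9.36833077e-04  7.60478610e+01] [ 488.76576516 -222.55763991   65.70627811] [654.17584514  32.83939456  81.79844483]
block [525. 116.  43.]
jar [616.  96.  63.]
glass [ 637. -314.   71.]
```

View pics/l.png

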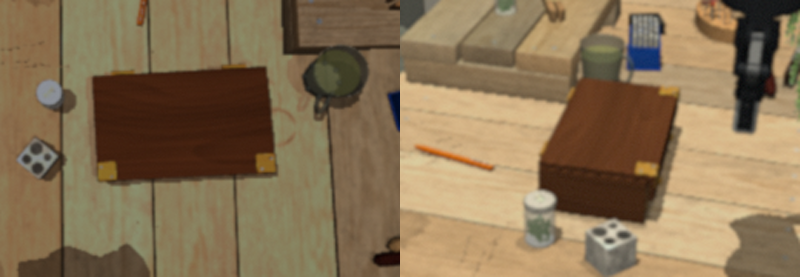

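The lid is flat (tilt about 0.004 rad, mean height 76 mm), and the lip hangs over the drawer fronts. The block, jar and glass haven't moved.

```bash
python3 -m inch '[0,0,0,0,0,0,1, 0,0,0,0,0,0,1, 0,0,0,0,0,0,1]'; python3 -c "
from rig import manip
print(manip.job_done(), manip.get_obs()['time_s'])"
```

```text
time_s: 17.8
position: [388.9, 189.1, 426.0]
orientation: [0.51, -0.491, -0.51, -0.49]
wrist_force: [-0.1, -0.9, 0.0]
finger_gap: -0.2
the job is handed in; nothing more can be done
the job is handed in; nothing more can be done
```

The tool chest is shut: both drawers are fully in and the lid is down flat with its lip over the drawer fronts. I handed the job in at about 17.8 s.

- **Drawers:** I pushed the wide drawer home, then the narrow one, with the closed fingertips above the knobs. Each stopped at about 5 N, and both looked flush in the camera views before I touched the lid.
- **Lid:** I walked it over from behind at roughly 25°/s with 2–5 N, slowing at the end. I then pressed it down to about 14 N with the fingertips at 78 mm, its shut height.
- **Last checks:** The depth fit shows the lid level to about 0.004 rad. Its mean height was 76 mm against 78 mm expected, within the camera's 2 mm calibration. The lid's front and back edges lie within about 1–4 mm of where they should be for an unmoved chest. The block, jar and glass read the same as at the start, apart from one block height that came out 3 mm lower, which I take as depth noise.
- **Not checked:** I could not see the tools in the tray once the lid was shut. Nothing touched them, and they looked unmoved in the last picture that showed them, with the lid part-way down.

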